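# Pin the jar plate and hold the index plunger back

### The job

A new jar plate has been laid on the capping machine's turntable with its holes lined up: take the lock pin with the straight cylindrical grip out of the wooden pin block and push it fully home, down to its collar, in the plate's bush, so that plate and turntable turn as one. Only when the pin is home, pull the knob of the index plunger straight up as far as it goes, clear of its seat hole in the turntable, and keep holding it there so that a colleague can turn the dial: finish while still holding the knob up. Leave the ball-headed pin, the jars and the other things on the table where they are.

Things in the scene. Friction and masses are not known exactly. Their poses are not given: they have to be found in the camera images.
- pin_grip (a point): the lock pin, loose, plain steel, 80 g, upright in an outer hole of the pin block (which one varies): on top a straight cylindrical grip 16 mm across, 36 mm high, below it a collar 22 mm across, 6 mm thick, then a shank 10 mm across, 32 mm long, with a tapered tip. This point: centre of the grip, 24 mm above the collar's underside, 56 mm above the tip, 18 mm below the top; z up along the pin
- pin_block: fixed wooden block, 140 x 50 x 36 mm high, with three upright 15 mm holes along its own x axis at -45, 0 and +45 mm. The lock pin stands in one outer hole, the ball-headed pin in the other, each on its collar; the middle one is empty. Origin: centre of its underside
- pin_hole (a point): centre of the mouth of the hole for the lock pin, 80 mm above the table: an upright 11.5 mm hole, 30 mm deep, open below, through a steel bush (29 mm across, 8 mm proud of the white jar plate), the plate and the turntable. With the pin home its collar rests on the bush, its grip's centre 24 mm above this point. Axes as the machine's; turntable's centre at (+71, -71) mm, capping head beyond it
- knob (a point): centre of the index plunger's round black knob, 28 mm across (full width from 10 mm below to 7 mm above), 127 mm above the table when home; upright axis. Under it a guide barrel 18 mm across, up to 19 mm below this point, on a grey bracket arm 38 mm wide, top 34 mm below. The nose goes down into a seat hole in the turntable's rim. Axes as the machine's; (-95, -95) mm from the turntable's centre
- plunger (a joint): lift of the index plunger in m: 0 home in its seat hole, 0.018 fully back against its stop; the nose leaves the hole at 0.011. A spring pulls it home with 6 N at 0 rising to 12 N at 0.018; it does not stay up by itself
- ball_pin: another pin, too thick for the bush, of plain steel with a ball head 28 mm across, standing in the other outer hole of the pin block; leave it there. Origin: at its tip
- jar_a: closed glass jar with a screw lid, 76 mm across and 110 mm high, loose; origin: centre of its underside
- jar_b: closed glass jar with a screw lid, 76 mm across and 110 mm high, loose; origin: centre of its underside
- jar_c: empty glass jar without a lid, 76 mm across and 92 mm high, loose; origin: centre of its underside
- lid_a: loose jar lid lying on the table, 72 mm across and 17 mm high; origin: centre of its underside
- brush: loose flat brush, 200 mm long, lying on the table; origin: under its middle
- spanner: loose spanner, 160 mm long, lying on the table; origin: under its middle

How it is judged:
By the outcome, as a careful person would: the job done as asked, in the order asked, and still so for the second after the job is handed in, while the arm keeps its last pose, push and grip.
It also fails if it takes over 42 s, if anything falls off the work surface, if the arm or the gripper's body presses on something with over 40 N, if the wrist force passes 120 N, or if a joint passes its speed limit or range.

### The arm

A 6-joint arm with a two-finger parallel gripper is mounted at the origin on the work surface. World frame = base frame: x ahead of the robot, y to its left, z up, the work surface at z = 0. Lengths are in mm, angles in rad, forces in N, time in s.
With the tool pointing down it reaches from about 350 to 875 mm from the base axis. Payload 4.2 kg.
Tool frame: the origin (TCP) lies midway between the tips of the shut fingers; the grasp point (between the pads) lies 19 mm behind it (arm.tcp_to_grasp is the distance from the TCP to the grasp point, in mm); z points along the fingers, y is the line along which they close (so a half turn about z gives the same grasp; the last joint's range is limited). The gripper opens to 85 mm and grips with 20 to 120 N. Pads are 22 mm wide; open, the fingers measure 114 mm over their backs; the gripper's body (76 mm by 85 mm) begins 54 mm behind the grasp point. The pads swing forward as they close: fully open they stand 13 mm farther back than shut.
Start: joints at [-0.932, 0.385, 0.008, 0, -1.194, -0.259], TCP at [231.723, -580.434, 231.312] pointing down, gripper open.
Joint ranges: [-3.14, 3.14], [-1.21, 2.06], [-1.07, 1.41], [-3.16, 2.05], [-2.99, -0.16], [-3.1, 3.1]. Speed limits (rad/s): [2.79, 2.79, 3.14, 3.14, 3.14, 3.14].

### API

Orientations are given as a unit quaternion [x, y, z, w].
In Python, from bench import arm, imaging, job, models gives the robot as it stands.
- The arm moves only by the tool arm_command, never from a script. Its argument "rows" is a list of rows, each an object with "grip": the opening, from 0 (shut) to 1 (fully open); "linear": the shift along the tool's x, y, z in mm, a list of three; "rot": the turn, a rotation vector about the tool's x, y, z in rad, a list of three. In form: [{"grip": grip, "linear": [tx, ty, tz], "rot": [rx, ry, rz]}, ...]. A call has 1 to 10 rows; each row is the pose to reach, as a shift and turn from the pose commanded when the call began, along the tool's axes at that moment; what a row does not reach only later rows make up. A row lasts 1/8 s, in which the tool goes at most 62.5 mm and 10.7 degrees, less where a joint would pass 70% of its speed; a pose out of reach is approached as far as the arm can. A call with a gripper value outside its range is refused whole. The fingers move at their own pace and stop on an object; the grip force is fixed at half the most. Time passes only in rows, so rows that repeat a pose let the fingers close. It gives the time, the measured TCP pose, the force, the opening and the grip force at its end, in the units of the state.
- arm.read_state(): the state, without advancing time (a new reading comes with each control period).
- imaging.get_image(name): name is "scene" or "top" or "wrist"; returns a dict with "frame" (400x640x3 uint8, red, green, blue), "fx", "fy", "cx", "cy" (pixels), "extrinsics" (4x4, takes a point from world to camera coordinates); the wrist camera has in their place "T_tool_cam" (4x4, takes a point from camera to tool coordinates, whose origin is the TCP and whose axes are the flange's). Camera axes: x right, y down, z forward; pixel columns grow to the right and rows downward; lengths in mm; the calibration is good to about 2 mm. A picture is of the moment at which its call begins: read the wrist's pose just before it. There is no depth.
- job.job_done(): hands the job in; it is judged then, once.
Trained networks look in a picture, given as the dict that the camera call returned (one of the last four; its "shot" number tells which), for a name from the list of things; names that differ only in an ending like _2 or _b are one class to them, and where a whole thing is asked for, a point or a joint stands for the part that bears it (a point fixed in the world has none). Each returns a list of dicts, best first, with "score" (0 to 1); they miss things now and then, are a little off and sometimes report something else, mostly with a low value. They report only what shows in the picture. A call takes as long as a camera call.
- models.spot_in(picture, query): "rect" ([left, top, right, bottom] in pixels, round what is visible of it).
- models.tip_of(picture, query): "pixel" ([column, row] in pixels: a listed point, or the origin of a listed thing).
The state is a dict: "clock": time; "joints": joint angles; "joint_vel": joint speeds; "joint_efforts": joint torques, N m; "position": TCP position; "ee_rot": TCP orientation; "contact_force": force on the tool from outside, world axes, zero at the start; "wrist_torque": the same for the moment, N m; "gripper_width": finger opening in mm; "grasp_force": force on a finger pad.
Only numpy, scipy, OpenCV 4.12 (cv2) and the standard library are available. Lean on these libraries where they do the work, as an engineer would, in place of code of your own. Each camera call takes 0.05 s, during which the arm holds its last target. There are 200 camera calls.

## Working session

There is one attempt and no reset: what is moved stays moved. The work goes in short steps, Python scripts to look and compute and a tool call to move; the robot and the scene stay as the last step left them, time stands still between calls to the robot, and variables do not carry over. Pictures are saved under pics/ and viewed, at most 10 in all, crops included, and the job is handed in when it is done.

Besides the shell and the picture viewer there is one more tool, called after ">>>" by a JSON object that holds its "api" and its "payload", one argument or row to a line. arm_command: Moves the arm, as the interface text tells. Its arguments: {"type":"object","properties":{"rows":{"type":"array"}},"required":["rows"]}

```bash
mkdir -p pics
cat > h.py <<'E'
import numpy as np, cv2
from scipy.spatial.transform import Rotation as R
from bench import arm, imaging, job, models
def cam(name):
    s=arm.read_state(); p=imaging.get_image(name)
    K=np.array([[p['fx'],0,p['cx']],[0,p['fy'],p['cy']],[0,0,1]])
    if name=='wrist':
        T=np.eye(4); T[:3,:3]=R.from_quat(s['ee_rot']).as_matrix(); T[:3,3]=s['position']
        C=T@p['T_tool_cam']
    else: C=np.linalg.inv(p['extrinsics'])
    return p,K,C
def ray(K,C,px):
    d=C[:3,:3]@np.linalg.inv(K)@np.array([px[0],px[1],1.]); return C[:3,3],d/np.linalg.norm(d)
def at_z(K,C,px,z):
    o,d=ray(K,C,px); return o+d*(z-o[2])/d[2]
def tri(rs):
    A=sum(np.eye(3)-np.outer(d,d) for o,d in rs); b=sum((np.eye(3)-np.outer(d,d))@o for o,d in rs)
    return np.linalg.solve(A,b)
def proj(K,C,X):
    c=np.linalg.inv(C)@np.append(X,1); q=K@c[:3]; return q[:2]/q[2]
def save(p,n): cv2.imwrite('pics/'+n,p['frame'][:,:,::-1])
E
python3 - <<'E'
from h import *
np.set_printoptions(precision=1,suppress=True)
s=arm.read_state(); print(s, arm.tcp_to_grasp)
rs={}
for n in ['scene','top','wrist']:
    p,K,C=cam(n); save(p,n+'0.png'); print(n,C)
    for q in ['pin_grip','pin_hole','knob','pin_block','ball_pin']:
        r=models.tip_of(p,q)[:2]; print(n,q,[(np.array(x['pixel']),round(x['score'],2)) for x in r])
        if r and r[0]['score']>.3: rs.setdefault(q,[]).append(ray(K,C,r[0]['pixel']))
for q,v in rs.items():
    if len(v)>1:
        X=tri(v); print(q,X,[np.linalg.norm(np.cross(d,X-o)) for o,d in v])
E
```

```text
{'clock': 0.0, 'joints': array([-0.9,  0.4,  0. , -0. , -1.2, -0.3]), 'joint_vel': array([ 0., -0.,  0., -0., -0.,  0.]), 'joint_efforts': array([ -0. , -39.2,  18.8,   4.2,  -0. ,   0. ]), 'position': array([ 231.5, -579.9,  230.2]), 'ee_rot': array([-0.2,  1. ,  0. , -0. ]), 'contact_force': array([ 0.1, -0.3, -0. ]), 'wrist_torque': array([ 0. , -0.1, -0. ]), 'grasp_force': 0.0, 'gripper_width': 85.47469391567526} 18.700000000000003
scene [[  -0.6    0.6   -0.6 1331.4]
 [   0.8    0.4   -0.4  616.6]
 [  -0.    -0.7   -0.7 1017.8]
 [   0.     0.     0.     1. ]]
scene pin_grip [(array([397. , 269.8]), 0.62), (array([403.8, 234.4]), 0.58)]
scene pin_hole [(array([284.8, 190.9]), 0.64), (array([472.9, 240.7]), 0.6)]
scene knob [(array([244.5, 160.3]), 0.48), (array([407. , 218.8]), 0.21)]
scene pin_block [(array([399.4, 259.8]), 0.6), (array([411.1, 218.2]), 0.5)]
scene ball_pin [(array([396.3, 268.3]), 0.49)]
top [[   0.    -1.     0.1  366.5]
 [  -1.    -0.     0.     2.6]
 [  -0.    -0.1   -1.  1323.5]
 [   0.     0.     0.     1. ]]
top pin_grip [(array([248.1, 218.5]), 0.4), (ar
[... 342 characters left out ...]
pin_grip []
wrist pin_hole []
wrist knob [(array([380.3, 297.6]), 0.6), (array([329.5, 346.7]), 0.16)]
wrist pin_block [(array([327.8, 344.8]), 0.7)]
wrist ball_pin []
pin_grip [477.9 303.9 -76.2] [np.float64(12.987252422618294), np.float64(12.987252422618232)]
pin_hole [536.6 -86.1  86.3] [np.float64(2.161965786550762), np.float64(2.1619657865506103)]
knob [ 475.  -340.6  -23. ] [np.float64(62.14255852016467), np.float64(102.71357915098866), np.float64(80.80195558978978)]
pin_block [ 536.7   72.7 -111. ] [np.float64(228.38680247284026), np.float64(254.84954739739084), np.float64(474.1216831299002)]
ball_pin [545.9 316.6   8.1] [np.float64(2.8617332149776784), np.float64(2.8617332149777948)]
```

```bash
python3 -c "
import cv2,numpy as np
a=[cv2.imread('pics/%s0.png'%n) for n in ('scene','top')]
cv2.imwrite('pics/m0.png',np.vstack([cv2.resize(i,(480,300)) for i in a]))"
```

```text
(no output)
```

View pics/top0.png

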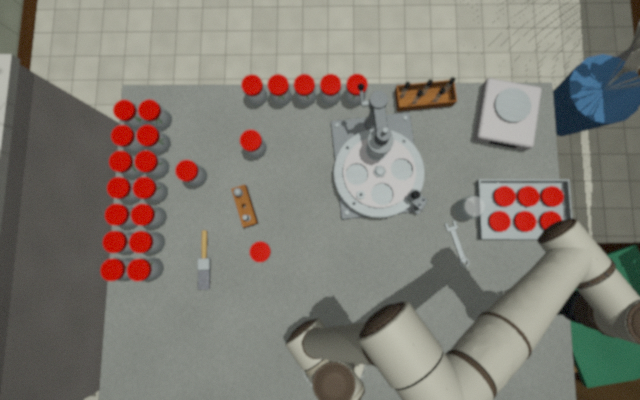

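View pics/scene0.png

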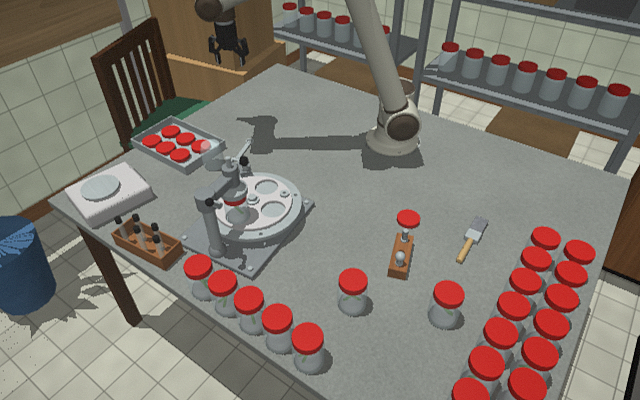

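```bash
python3 -c "
import cv2,numpy as np
a=cv2.imread('pics/top0.png');b=cv2.imread('pics/scene0.png')
c=[a[120:230,320:440],a[170:260,220:280],b[140:250,200:320],b[200:290,375:435]]
f=lambda i:cv2.resize(i,(int(i.shape[1]*290/i.shape[0]),290),interpolation=cv2.INTER_CUBIC)
r=[np.hstack([f(c[0]),f(c[1])]),np.hstack([f(c[2]),f(c[3])])]
cv2.imwrite('pics/crop.png',np.vstack(r))"
```

```text
(no output)
```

View pics/crop.png

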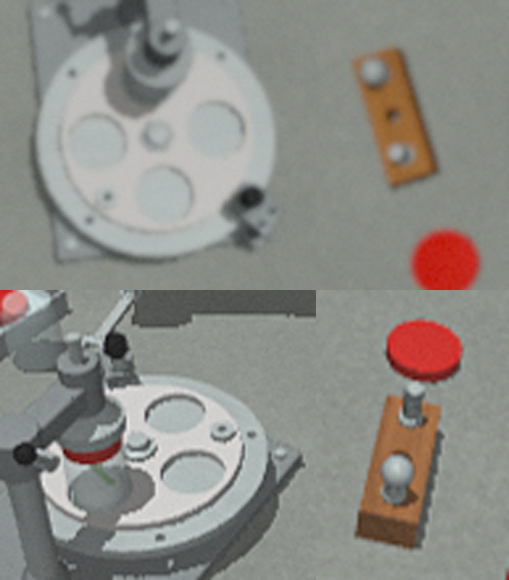

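Run:
```python
from h import *
np.set_printoptions(precision=1,suppress=True)
p,K,C=cam('top')
for n,px,z in [('pinnear',(249,215),65),('pinfar',(239,190),65),('block',(245.8,206.4),36),('bush',(359.9,195.4),80),('knob',(416,195),127),('lid',(260,251),17)]: print(n,at_z(K,C,px,z))
p,K,C=cam('scene')
for n,px,z in [('bush',(284.8,190.9),80),('knob',(244.5,160.3),127)]: print(n,at_z(K,C,px,z))
s=arm.read_state(); print(R.from_quat(s['ee_rot']).as_matrix())
```

```text
pinnear [472.4 281.1  65. ]
pinfar [556.  317.2  65. ]
block [504.1 299.3  36. ]
bush [536.2 -84.7  80. ]
knob [ 531.2 -256.7  127. ]
lid [354.  250.5  17. ]
bush [532.2 -92.8  80. ]
knob [ 530.5 -256.3  127. ]
[[-0.9 -0.4  0. ]
 [-0.4  0.9 -0. ]
 [-0.  -0.  -1. ]]
```

```bash
cat >> h.py <<'E'
def go(X,yaw=None):
    s=arm.read_state(); Rm=R.from_quat(s['ee_rot']); M=Rm.as_matrix()
    lin=M.T@(np.array(X)-s['position'])
    cur=np.arctan2(M[1,1],M[0,1])
    # target: tool z down, closing dir at yaw
    y=cur if yaw is None else np.deg2rad(yaw)
    if yaw is not None:
        y=cur+(y-cur+np.pi/2)%np.pi-np.pi/2
    Y=np.array([np.cos(y),np.sin(y),0]); Z=np.array([0,0,-1.]); 
    T=np.stack([np.cross(Y,Z),Y,Z],1)
    rv=R.from_matrix(M.T@T).as_rotvec()
    print('t',round(s['clock'],2),'yaw',round(np.degrees(cur),1),'lin',lin.round(1),'rot',rv.round(3),'j',s['joints'].round(2),'F',np.round(s['contact_force'],1),'w',round(s['gripper_width'],1))
E
python3 - <<'E'
from h import *
go([472,281,190],113)
E
```

```text
t 1.0 yaw 111.8 lin [-542.5  711.    41.3] rot [-0.     0.    -0.022] j [-0.93  0.38  0.01 -0.   -1.19 -0.26] F [-0.6  0.5  0.3] w 85.3
```

>>> {"api": "arm_command", "payload": {
  "rows": [
    {"grip": 1,"linear": [-542,711,41],"rot": [0,0,-0.022]},
    {"grip": 1,"linear": [-542,711,41],"rot": [0,0,-0.022]},
    {"grip": 1,"linear": [-542,711,41],"rot": [0,0,-0.022]},
    {"grip": 1,"linear": [-542,711,41],"rot": [0,0,-0.022]},
    {"grip": 1,"linear": [-542,711,41],"rot": [0,0,-0.022]},
    {"grip": 1,"linear": [-542,711,41],"rot": [0,0,-0.022]},
    {"grip": 1,"linear": [-542,711,41],"rot": [0,0,-0.022]},
    {"grip": 1,"linear": [-542,711,41],"rot": [0,0,-0.022]},
    {"grip": 1,"linear": [-542,711,41],"rot": [0,0,-0.022]},
    {"grip": 1,"linear": [-542,711,41],"rot": [0,0,-0.022]}
  ]
}}

```text
clock: 2.25
position: [399.5, 23.2, 203.3]
ee_rot: [-0.2, 0.98, 0.0, 0.001]
contact_force: [1.6, -1.4, -0.3]
gripper_width: 85.1
grasp_force: 0.0
```

Run:
```python
from h import *
p,K,C=cam('wrist'); save(p,'w1.png')
for q,z in [('pin_hole',80),('knob',127)]: print(q,[(at_z(K,C,x['pixel'],z).round(1),round(x['score'],2)) for x in models.tip_of(p,q)[:2]])
go([472,281,190],113)
```

```text
pin_hole [(array([538.6, -88.5,  80. ]), 0.69)]
knob []
t 2.4 yaw 113.3 lin [-168.3  207.7   12.9] rot [-0.     0.     0.006] j [ 0.47  0.02 -0.54  0.   -1.01 -1.63] F [-0.5  0.4 -0.3] w 85.4
```

>>> {"api": "arm_command", "payload": {
  "rows": [
    {"grip": 1,"linear": [-168,208,13],"rot": [0,0,0]},
    {"grip": 1,"linear": [-168,208,13],"rot": [0,0,0]},
    {"grip": 1,"linear": [-168,208,13],"rot": [0,0,0]},
    {"grip": 1,"linear": [-168,208,13],"rot": [0,0,0]},
    {"grip": 1,"linear": [-168,208,13],"rot": [0,0,0]},
    {"grip": 1,"linear": [-168,208,13],"rot": [0,0,0]}
  ]
}}

```text
clock: 3.15
position: [472.6, 277.7, 189.1]
ee_rot: [-0.199, 0.98, -0.0, -0.001]
contact_force: [0.1, -0.2, 0.5]
gripper_width: 85.2
grasp_force: 0.0
```

Run:
```python
from h import *
p,K,C=cam('wrist'); save(p,'w2.png')
for q,z in [('pin_grip',60),('ball_pin',4),('pin_block',0)]: print(q,[(np.round(x['pixel']),at_z(K,C,x['pixel'],z).round(1),round(x['score'],2)) for x in models.tip_of(p,q)[:2]])
print([x['rect'] for x in models.spot_in(p,'pin_grip')[:2]])
go([472,281,190],113)
```

```text
pin_grip [(array([335., 195.]), array([467.1, 295.2,  60. ]), 0.67), (array([324., 212.]), array([487.7, 292.7,  60. ]), 0.48)]
ball_pin [(array([320., 246.]), array([549.9, 315.6,   4. ]), 0.72)]
pin_block [(array([328., 212.]), array([506. , 307.4,   0. ]), 0.83)]
[[322.6, 178.2, 344.0, 205.4], [307.0, 31.0, 375.8, 106.2]]
t 3.4 yaw 112.9 lin [-1.4  4.1  0.2] rot [ 0.     0.    -0.001] j [ 0.83  0.29 -0.25 -0.   -1.04 -2.  ] F [ 0.9 -0.4  0.1] w 85.5
```

View pics/w2.png

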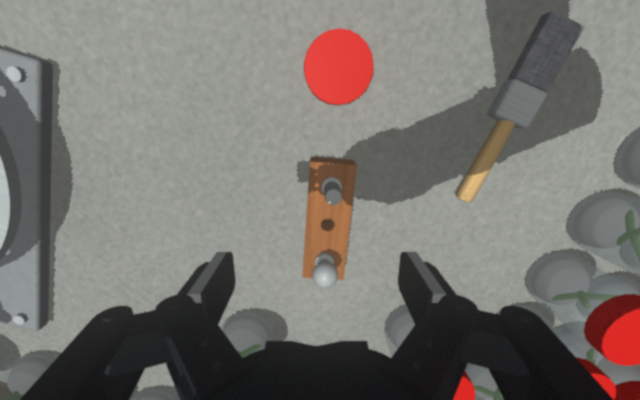

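Run:
```python
from h import *
p,K,C=cam('wrist')
for n,px,z in [('hole',(327,225),36),('collar',(331.5,186),40),('griptop',(333,196),78),('gripc',(333.5,191.5),60),('blk tl',(310,157),36),('tr',(355,160),36),('bl',(304,277),36),('br',(344,279),36)]: print(n,at_z(K,C,px,z).round(1))
import cv2
f=cv2.resize(p['frame'][140:300,270:400],None,fx=3.7,fy=3.7,interpolation=cv2.INTER_CUBIC)
cv2.imwrite('pics/w2c.png',f[:,:,::-1])
print(K,C.round(3))
```

```text
hole [509.1 305.4  36. ]
collar [464.7 291.1  40. ]
griptop [464.6 290.4  78. ]
gripc [464.7 292.1  60. ]
blk tl [445.6 258.3  36. ]
tr [430.1 303.   36. ]
bl [581.6 306.9  36. ]
br [565.4 352.3  36. ]
[[283.18934884   0.         316.16881926]
 [  0.         283.18934884 200.11347413]
 [  0.           0.           1.        ]] [[-3.89000e-01  8.78000e-01  2.79000e-01  4.00163e+02]
 [ 9.21000e-01  3.71000e-01  1.17000e-01  2.46261e+02]
 [-1.00000e-03  3.02000e-01 -9.53000e-01  3.32276e+02]
 [ 0.00000e+00  0.00000e+00  0.00000e+00  1.00000e+00]]
```

View pics/w2c.png

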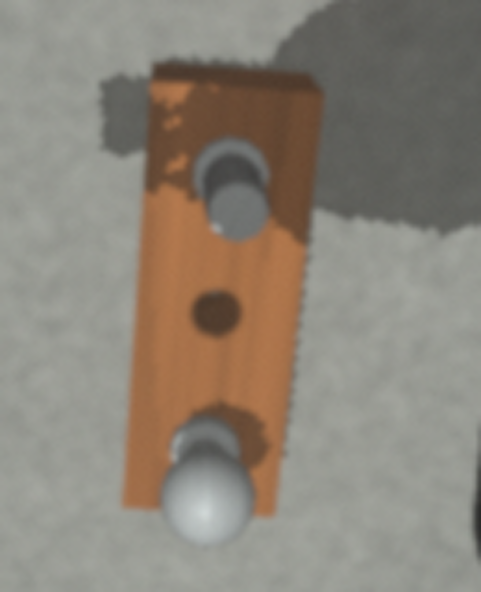

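Run:
```python
from h import *
go([465.5,292.3,110],109.5)
go([465.5,292.3,46],109.5)
```

```text
t 3.45 yaw 112.9 lin [ 0.4 16.9 80.2] rot [0.   0.   0.06] j [ 0.83  0.29 -0.25 -0.   -1.04 -2.  ] F [ 0.2 -0.9 -0.3] w 85.3
t 3.45 yaw 112.9 lin [  0.4  16.9 144.2] rot [0.   0.   0.06] j [ 0.83  0.29 -0.25 -0.   -1.04 -2.  ] F [ 0.2 -0.9 -0.3] w 85.3
```

>>> {"api": "arm_command", "payload": {
  "rows": [
    {"grip": 1,"linear": [0.4,17,40],"rot": [0,0,0.06]},
    {"grip": 0.7,"linear": [0.4,17,90],"rot": [0,0,0.06]},
    {"grip": 0.6,"linear": [0.4,17,90],"rot": [0,0,0.06]}
  ]
}}

```text
clock: 3.82
position: [463.3, 291.1, 96.8]
ee_rot: [-0.17, 0.986, -0.003, -0.004]
contact_force: [0.5, -0.1, 0.1]
gripper_width: 52.4
grasp_force: 0.0
```

Run:
```python
from h import *
p,K,C=cam('wrist'); save(p,'w3.png')
for q,z in [('pin_grip',60)]: print(q,[(np.round(x['pixel'],1),at_z(K,C,x['pixel'],z).round(1),round(x['score'],2)) for x in models.tip_of(p,q)[:2]])
go([465.5,292.3,46],109.5)
```

```text
pin_grip [(array([319.6, 237.4]), array([467.4, 294.8,  60. ]), 0.95)]
t 3.92 yaw 109.6 lin [ 1.3 -1.1 55. ] rot [-0.     0.002  0.002] j [ 0.86  0.39 -0.35  0.   -0.83 -2.09] F [-0.3  1.   0.1] w 51.0
```

View pics/w3.png

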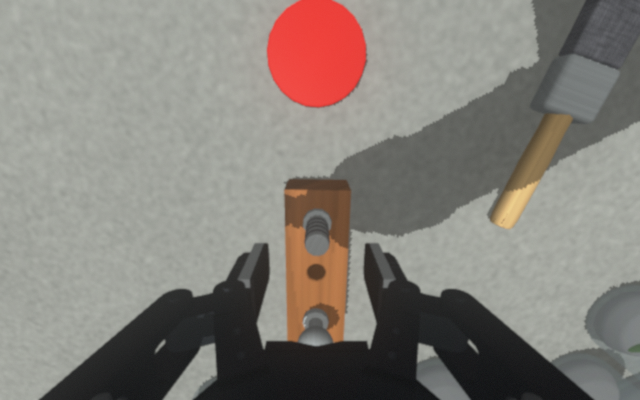

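>>> {"api": "arm_command", "payload": {
  "rows": [
    {"grip": 0.6,"linear": [0.5,-0.5,40],"rot": [0,0,0]},
    {"grip": 0.6,"linear": [0.5,-0.5,52],"rot": [0,0,0]},
    {"grip": 0.6,"linear": [0.5,-0.5,52],"rot": [0,0,0]},
    {"grip": 0,"linear": [0.5,-0.5,52],"rot": [0,0,0]},
    {"grip": 0,"linear": [0.5,-0.5,52],"rot": [0,0,0]},
    {"grip": 0,"linear": [0.5,-0.5,52],"rot": [0,0,0]},
    {"grip": 0,"linear": [0.5,-0.5,52],"rot": [0,0,0]}
  ]
}}

```text
clock: 4.8
position: [465.8, 293.7, 49.1]
ee_rot: [-0.17, 0.985, 0.001, 0.001]
contact_force: [-0.6, 0.5, 6.8]
gripper_width: 14.4
grasp_force: 58.4
```

Run:
```python
from h import *
s=arm.read_state();print(s['grasp_force'],s['position'],s['wrist_torque'])
go(s['position']+[0,0,80])
```

```text
58.409501910209656 [465.83544731 293.68351298  49.11752584] [-0.09492116  0.31460939 -0.04487224]
t 4.8 yaw 109.6 lin [ -0.2   0.1 -80. ] rot [ 0.001  0.002 -0.   ] j [ 0.86  0.46 -0.4   0.   -0.71 -2.09] F [-0.6  0.5  6.8] w 14.4
```

>>> {"api": "arm_command", "payload": {
  "rows": [
    {"grip": 0,"linear": [0,0,-40],"rot": [0,0,0]},
    {"grip": 0,"linear": [0,0,-80],"rot": [0,0,0]},
    {"grip": 0,"linear": [0,0,-120],"rot": [0,0,0]},
    {"grip": 0,"linear": [0,0,-120],"rot": [0,0,0]}
  ]
}}

```text
clock: 5.3
position: [466.6, 294.5, 171.3]
ee_rot: [-0.17, 0.985, 0.002, 0.003]
contact_force: [0.2, 0.0, -1.3]
gripper_width: 14.7
grasp_force: 58.7
```

Run:
```python
from h import *
s=arm.read_state();print(s['grasp_force'],s['position'],s['contact_force'])
go([537,-89,175],109.5)
```

```text
58.7136572599411 [466.55018229 294.4698851  171.2644542 ] [ 0.15561658  0.0118198  -1.32535297]
t 5.3 yaw 109.6 lin [  62.3 -384.9   -5.5] rot [0.003 0.007 0.002] j [ 0.86  0.31 -0.27  0.   -0.99 -2.09] F [ 0.2  0.  -1.3] w 14.7
```

>>> {"api": "arm_command", "payload": {
  "rows": [
    {"grip": 0,"linear": [62,-385,-5],"rot": [0,0,0]},
    {"grip": 0,"linear": [62,-385,-5],"rot": [0,0,0]},
    {"grip": 0,"linear": [62,-385,-5],"rot": [0,0,0]},
    {"grip": 0,"linear": [62,-385,-5],"rot": [0,0,0]},
    {"grip": 0,"linear": [62,-385,-5],"rot": [0,0,0]},
    {"grip": 0,"linear": [62,-385,-5],"rot": [0,0,0]},
    {"grip": 0,"linear": [62,-385,-5],"rot": [0,0,0]},
    {"grip": 0,"linear": [62,-385,-5],"rot": [0,0,0]},
    {"grip": 0,"linear": [62,-385,-5],"rot": [0,0,0]}
  ]
}}

```text
clock: 6.42
position: [535.3, -89.6, 172.1]
ee_rot: [-0.171, 0.985, 0.0, -0.001]
contact_force: [-0.4, 0.5, -2.2]
gripper_width: 14.0
grasp_force: 59.0
```

Run:
```python
from h import *
p,K,C=cam('wrist'); save(p,'w4.png')
for q,z in [('pin_hole',80),('pin_grip',186),('knob',127)]: print(q,[(np.round(x['pixel'],1),at_z(K,C,x['pixel'],z).round(1),round(x['score'],2)) for x in models.tip_of(p,q)[:2]])
s=arm.read_state();print(s['position'])
print('tip proj',proj(K,C,s['position']+[0,0,11-56]),'hole proj',proj(K,C,[538,-89,80]))
go([537,-89,175],109.5)
```

```text
pin_hole [(array([317.3, 210.6]), array([540.1, -86.9,  80. ]), 0.63)]
pin_grip [(array([317.8, 268.5]), array([534.3, -89.1, 186. ]), 0.65), (array([621.2, 264.3]), array([479.9,  56.3, 186. ]), 0.57)]
knob [(array([ 74.5, 144.7]), array([ 534.6, -257.4,  127. ]), 0.66)]
[535.71598393 -89.33015096 172.68744621]
tip proj [316.36790115 226.51344757] hole proj [315.81680141 207.66119087]
t 6.62 yaw 109.7 lin [-1.3 -0.1 -2.3] rot [0.    0.    0.003] j [ 0.13  0.3  -0.28 -0.   -0.99 -1.36] F [ 0.4 -0.  -1.4] w 14.3
```

View pics/w4.png

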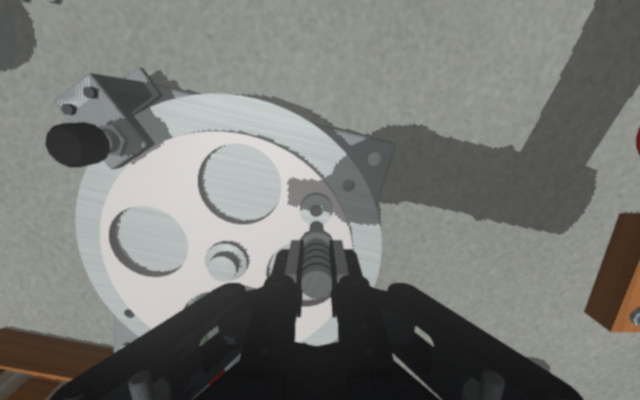

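>>> {"api": "arm_command", "payload": {
  "rows": [
    {"grip": 0,"linear": [-5,-0.2,20],"rot": [0,0,0]},
    {"grip": 0,"linear": [-5,-0.2,36],"rot": [0,0,0]},
    {"grip": 0,"linear": [-5,-0.2,36],"rot": [0,0,0]},
    {"grip": 0,"linear": [-5,-0.2,36],"rot": [0,0,0]}
  ]
}}

```text
clock: 7.12
position: [541.1, -88.7, 137.4]
ee_rot: [-0.171, 0.985, -0.0, 0.001]
contact_force: [-0.5, 0.1, -0.5]
gripper_width: 14.3
grasp_force: 59.0
```

Run:
```python
from h import *
p,K,C=cam('wrist'); save(p,'w5.png')
s=arm.read_state();print(s['position'])
tip=s['position']+[0,0,11-56]
print('tip proj',proj(K,C,tip),'hole',[(np.round(x['pixel'],1),at_z(K,C,x['pixel'],80).round(1),round(x['score'],2)) for x in models.tip_of(p,'pin_hole')[:2]])
print('mm/px', proj(K,C,tip+[1,0,0])-proj(K,C,tip),proj(K,C,tip+[0,1,0])-proj(K,C,tip))
f=cv2.resize(p['frame'][190:310,256:376],None,fx=5,fy=5,interpolation=cv2.INTER_CUBIC)
cv2.imwrite('pics/w5c.png',f[:,:,::-1])
```

```text
[541.15881862 -88.71526806 137.61818906]
tip proj [316.17635505 225.6489136 ] hole [(array([314.9, 215.5]), array([538.7, -90.6,  80. ]), 0.61)]
mm/px [-0.47028115  1.22157915] [1.32109008 0.43644252]
```

View pics/w5c.png

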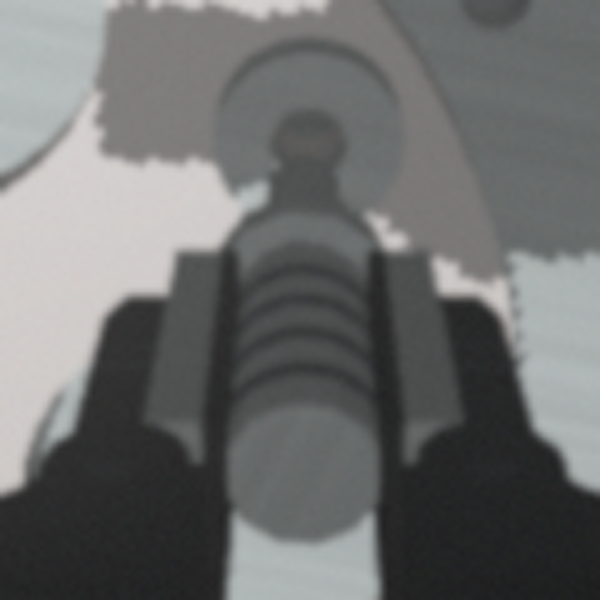

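Run:
```python
from h import *
p,K,C=cam('wrist')
s=arm.read_state();M=R.from_quat(s['ee_rot']).as_matrix()
h=at_z(K,C,(318,218),80); t=at_z(K,C,(316.8,225.6),s['position'][2]-45)
print(h,t,M.T@(h-t))
```

```text
[540.00666569 -87.85122402  80.        ] [541.16942242 -88.40856267  92.57978435] [ 0.92934016  0.92144962 12.57779239]
```

>>> {"api": "arm_command", "payload": {
  "rows": [
    {"grip": 0,"linear": [0.9,0.9,5],"rot": [0,0,0]},
    {"grip": 0,"linear": [0.9,0.9,10],"rot": [0,0,0]},
    {"grip": 0,"linear": [0.9,0.9,14],"rot": [0,0,0]},
    {"grip": 0,"linear": [0.9,0.9,17],"rot": [0,0,0]},
    {"grip": 0,"linear": [0.9,0.9,17],"rot": [0,0,0]}
  ]
}}

```text
clock: 7.9
position: [539.9, -88.3, 119.5]
ee_rot: [-0.17, 0.985, 0.0, 0.001]
contact_force: [1.3, 0.5, -1.3]
gripper_width: 14.4
grasp_force: 59.0
```

>>> {"api": "arm_command", "payload": {
  "rows": [
    {"grip": 0,"linear": [0,0,7],"rot": [0,0,0]},
    {"grip": 0,"linear": [0,0,14],"rot": [0,0,0]},
    {"grip": 0,"linear": [0,0,20],"rot": [0,0,0]},
    {"grip": 0,"linear": [0,0,20],"rot": [0,0,0]}
  ]
}}

```text
clock: 8.4
position: [540.0, -88.3, 99.1]
ee_rot: [-0.17, 0.985, 0.0, 0.0]
contact_force: [3.4, 0.6, -3.1]
gripper_width: 14.2
grasp_force: 58.9
```

>>> {"api": "arm_command", "payload": {
  "rows": [
    {"grip": 0,"linear": [-0.3,0,3],"rot": [0,0,0]},
    {"grip": 0,"linear": [-0.3,0,6],"rot": [0,0,0]},
    {"grip": 0,"linear": [-0.3,0,8],"rot": [0,0,0]},
    {"grip": 0,"linear": [-0.3,0,8],"rot": [0,0,0]}
  ]
}}

```text
clock: 8.9
position: [540.3, -88.3, 93.1]
ee_rot: [-0.17, 0.985, -0.0, 0.001]
contact_force: [0.8, 2.8, 6.3]
gripper_width: 14.5
grasp_force: 60.1
```

>>> {"api": "arm_command", "payload": {
  "rows": [
    {"grip": 0,"linear": [0,0,1.5],"rot": [0,0,0]},
    {"grip": 0,"linear": [0,0,3],"rot": [0,0,0]},
    {"grip": 0,"linear": [0,0,3],"rot": [0,0,0]}
  ]
}}

```text
clock: 9.28
position: [540.4, -88.3, 93.0]
ee_rot: [-0.171, 0.985, -0.001, 0.001]
contact_force: [-5.0, 3.7, 23.1]
gripper_width: 14.5
grasp_force: 61.7
```

Run:
```python
from h import *
p,K,C=cam('wrist'); save(p,'w6.png')
s=arm.read_state();print(s['position'],s['contact_force'])
f=cv2.resize(p['frame'][190:310,256:376],None,fx=4,fy=4,interpolation=cv2.INTER_CUBIC)
cv2.imwrite('pics/w6c.png',f[:,:,::-1])
```

```text
[540.42028604 -88.32734415  92.99216719] [-4.26545352  4.17160808 23.04182657]
```

View pics/w6c.png

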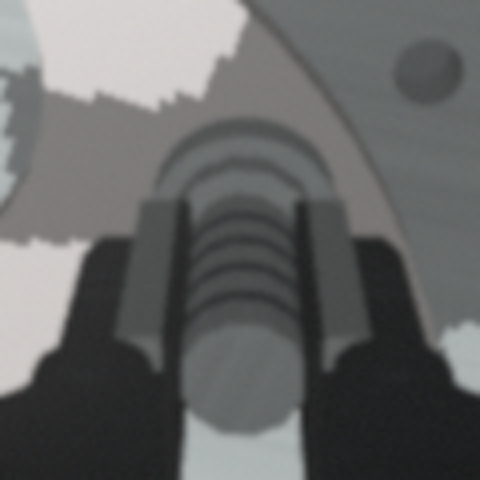

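>>> {"api": "arm_command", "payload": {
  "rows": [
    {"grip": 0,"linear": [0,0,-4],"rot": [0,0,0]},
    {"grip": 0.6,"linear": [0,0,-4],"rot": [0,0,0]},
    {"grip": 0.6,"linear": [0,0,-4],"rot": [0,0,0]},
    {"grip": 0.6,"linear": [0,0,-4],"rot": [0,0,0]},
    {"grip": 0.6,"linear": [0,0,-40],"rot": [0,0,0]},
    {"grip": 0.6,"linear": [0,0,-90],"rot": [0,0,0]},
    {"grip": 0.6,"linear": [0,0,-110],"rot": [0,0,0]},
    {"grip": 0.6,"linear": [0,0,-110],"rot": [0,0,0]}
  ]
}}

```text
clock: 10.32
position: [540.2, -88.4, 199.9]
ee_rot: [-0.17, 0.985, -0.0, 0.001]
contact_force: [-0.2, -0.3, 0.5]
gripper_width: 51.4
grasp_force: 0.0
```

Run:
```python
from h import *
p,K,C=cam('wrist'); save(p,'w7.png')
for q,z in [('pin_grip',104),('knob',127)]: print(q,[(np.round(x['pixel'],1),at_z(K,C,x['pixel'],z).round(1),round(x['score'],2)) for x in models.tip_of(p,q)[:2]])
go([534,-257.5,200],109.5)
go([534,-257.5,200],40)
go([534,-257.5,200],145)
```

```text
pin_grip [(array([319.1, 202.1]), array([538.7, -86.3, 104. ]), 0.73)]
knob [(array([104.5, 134.2]), array([ 535.1, -257. ,  127. ]), 0.72)]
t 10.47 yaw 109.6 lin [  60.9 -157.8   -3.1] rot [ 0.001 -0.003  0.001] j [ 0.13  0.28 -0.24 -0.   -1.06 -1.36] F [ 0.5  0.1 -0.4] w 51.1
t 10.47 yaw 109.6 lin [  60.9 -157.8   -3.1] rot [-1.000e-03 -4.000e-03  1.214e+00] j [ 0.13  0.28 -0.24 -0.   -1.06 -1.36] F [ 0.5  0.1 -0.4] w 51.1
t 10.47 yaw 109.6 lin [  60.9 -157.8   -3.1] rot [ 0.002 -0.003 -0.619] j [ 0.13  0.28 -0.24 -0.   -1.06 -1.36] F [ 0.5  0.1 -0.4] w 51.1
```

View pics/w7.png

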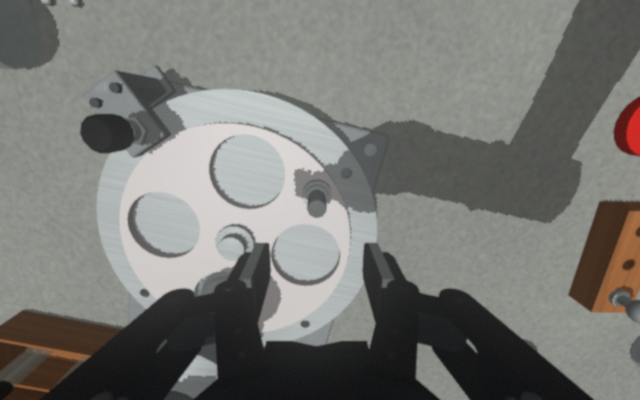

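>>> {"api": "arm_command", "payload": {
  "rows": [
    {"grip": 0.7,"linear": [60,-158,0],"rot": [0,0,0]},
    {"grip": 0.7,"linear": [60,-158,0],"rot": [0,0,0]},
    {"grip": 0.7,"linear": [60,-158,0],"rot": [0,0,0]},
    {"grip": 0.7,"linear": [60,-158,0],"rot": [0,0,0]},
    {"grip": 0.7,"linear": [60,-158,0],"rot": [0,0,0]}
  ]
}}

```text
clock: 11.1
position: [535.4, -257.0, 197.1]
ee_rot: [-0.17, 0.985, 0.001, -0.001]
contact_force: [-0.7, 0.2, 0.1]
gripper_width: 59.9
grasp_force: 0.0
```

Run:
```python
from h import *
p,K,C=cam('wrist'); save(p,'w8.png')
for q,z in [('knob',127)]: print(q,[(np.round(x['pixel'],1),at_z(K,C,x['pixel'],z).round(1),round(x['score'],2)) for x in models.tip_of(p,q)[:2]])
r=models.spot_in(p,'knob')[0]['rect'];print(r)
# dark blob for the round knob top
g=cv2.cvtColor(p['frame'],cv2.COLOR_RGB2GRAY); m=(g<45).astype(np.uint8)
n,l,st,ce=cv2.connectedComponentsWithStats(m)
for i in range(1,n):
    if st[i,4]>150: print(st[i],ce[i], at_z(K,C,ce[i],127).round(1))
go([535,-257,107],109.5)
```

```text
knob [(array([317. , 211.6]), array([ 533.6, -256.9,  127. ]), 0.89)]
[299.0, 192.1, 337.2, 232.8]
[  0 227  33  20 247] [ 11.07287449 237.4534413 ] [ 638.5 -485.5  127. ]
[   38   279   557   121 35311] [314.51666619 355.68205375] [ 671.4 -210.4  127. ]
t 11.25 yaw 109.7 lin [ 1.3 -0.5 91.3] rot [ 0.    -0.001  0.003] j [-0.17  0.36 -0.12 -0.   -1.09 -1.05] F [ 0.7 -0.2 -0.1] w 59.9
```

>>> {"api": "arm_command", "payload": {
  "rows": [
    {"grip": 0.7,"linear": [1.5,0,45],"rot": [0,0,0]},
    {"grip": 0.7,"linear": [1.5,0,80],"rot": [0,0,0]},
    {"grip": 0.7,"linear": [1.5,0,90],"rot": [0,0,0]},
    {"grip": 0.7,"linear": [1.5,0,90],"rot": [0,0,0]},
    {"grip": 0,"linear": [1.5,0,90],"rot": [0,0,0]},
    {"grip": 0,"linear": [1.5,0,90],"rot": [0,0,0]},
    {"grip": 0,"linear": [1.5,0,90],"rot": [0,0,0]},
    {"grip": 0,"linear": [1.5,0,90],"rot": [0,0,0]}
  ]
}}

```text
clock: 12.25
position: [534.8, -256.0, 110.5]
ee_rot: [-0.17, 0.985, 0.001, 0.001]
contact_force: [-1.9, 9.2, 6.3]
gripper_width: 25.9
grasp_force: 58.8
```

>>> {"api": "arm_command", "payload": {
  "rows": [
    {"grip": 0,"linear": [0,1,-4],"rot": [0,0,0]},
    {"grip": 0,"linear": [0,1,-8],"rot": [0,0,0]},
    {"grip": 0,"linear": [0,1,-12],"rot": [0,0,0]},
    {"grip": 0,"linear": [0,1,-16],"rot": [0,0,0]},
    {"grip": 0,"linear": [0,1,-18],"rot": [0,0,0]},
    {"grip": 0,"linear": [0,1,-18],"rot": [0,0,0]}
  ]
}}

```text
clock: 13.0
position: [534.6, -255.9, 125.1]
ee_rot: [-0.17, 0.985, 0.001, 0.0]
contact_force: [3.3, 5.2, -10.6]
gripper_width: 26.6
grasp_force: 59.6
```

>>> {"api": "arm_command", "payload": {
  "rows": [
    {"grip": 0,"linear": [0,0.5,-2],"rot": [0,0,0]},
    {"grip": 0,"linear": [0,0.5,-4],"rot": [0,0,0]},
    {"grip": 0,"linear": [0,0.5,-6],"rot": [0,0,0]},
    {"grip": 0,"linear": [0,0.5,-6],"rot": [0,0,0]}
  ]
}}

```text
clock: 13.5
position: [534.5, -255.7, 128.8]
ee_rot: [-0.169, 0.986, 0.001, -0.0]
contact_force: [7.9, 0.3, -20.9]
gripper_width: 25.9
grasp_force: 60.9
```

>>> {"api": "arm_command", "payload": {
  "rows": [
    {"grip": 0,"linear": [0,0,0],"rot": [0,0,0]},
    {"grip": 0,"linear": [0,0,0],"rot": [0,0,0]},
    {"grip": 0,"linear": [0,0,0],"rot": [0,0,0]},
    {"grip": 0,"linear": [0,0,0],"rot": [0,0,0]}
  ]
}}

```text
clock: 14.0
position: [534.5, -255.7, 128.8]
ee_rot: [-0.169, 0.986, 0.001, -0.0]
contact_force: [7.6, -0.4, -20.4]
gripper_width: 26.0
grasp_force: 61.0
```

Run:
```python
from h import *
p,K,C=cam('wrist'); save(p,'w9.png')
for q,z in [('pin_grip',104),('knob',145)]: print(q,[(np.round(x['pixel'],1),at_z(K,C,x['pixel'],z).round(1),round(x['score'],2)) for x in models.tip_of(p,q)[:2]])
s=arm.read_state();print(s['position'],s['contact_force'])
```

```text
pin_grip [(array([534.8, 316.5]), array([540.7, -88.5, 104. ]), 0.55)]
knob [(array([310.9, 272.9]), array([ 535.8, -258.2,  145. ]), 0.75)]
[ 534.49698069 -255.75335383  128.84686139] [  7.96810238  -0.16499961 -19.68320971]
```

Stable: the pin is still home, and the knob is held against its upper stop.

```bash
python3 -c "
from bench import job
print(job.job_done())"
```

```text
the job is handed in; nothing more can be done
None
```

The lock pin is home on its collar in the bush, the index plunger's knob was then pulled up about 18 mm to its stop and is still held there, and the job was handed in at about 14 s of the 42 s allowed.

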